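One turn of the lamp-maker's screw press

TASK

The bench screw press holds a pierced copper lantern top with a brass bush standing proud of it under the ram. Press the bush fully home: with the fingertips, push the hand wheel round by its upright handle through exactly one full turn clockwise as seen from above, and no further, so that the handle comes back to where it began. Only push the handle, never take it between the fingers; then draw clear, and leave everything else on the shelf where it lies.

Things in the scene. Friction and masses are not known exactly. Their poses are not given: they have to be found in the camera images.
- press: dark cast-iron bench screw press, fixed to the shelf. Base plate 180 x 230 x 25 mm; two upright steel columns (22 mm thick) 85 mm to either side of the centre along its y axis; a fixed cross-beam 165 to 195 mm above the shelf carries the screw, on whose top sits the hand wheel. Origin: centre of the base's underside, straight below the wheel's axis; x axis to the back, z up
- wheel_centre (a point): point on the wheel's upright axis at the height of the top of its rim (230 mm above the shelf at the start). Cast-iron hand wheel with three spokes: rim circle 160 mm across measured to the middle of the 16 mm thick round rim. A small nut on the hub stands 11 mm above this point; nothing else but the handle stands above the rim. The wheel sinks 6 mm with the screw in one clockwise turn
- handle_mid (a point): middle (half-way up) of the upright turned wooden handle, a round grip 25 mm thick and 55 mm tall that stands at the outer end of one spoke, on the rim, 80 mm from the wheel's axis, and spins freely on its own pin. This point is 29.5 mm above the top of the rim at the handle; the handle reaches 27.5 mm above and below it. A 24 mm wide boss 2 mm high lies under it. The handle starts at any bearing round the wheel
- handle: the same handle; origin at the centre of its underside, z up along it
- wheel (a joint): angle turned by the hand wheel since the start, in rad: 0 at the start, growing clockwise as seen from above (which lowers the ram); one full turn is 6.283. The screw is stiff and keeps its place when let go: it takes about 5 to 6 N at the handle, square to its spoke, and does not coast; it also turns the other way
- bush_flange (a point): underside of the flange of the brass bush (flange 22 mm wide, 3 mm thick) under the press foot, on the press axis. It starts 6 mm above the lantern top's neck and comes down 6 mm per turn of the wheel
- crown_top (a point): flat top of the neck of the copper lantern top clamped in the press, on the press axis, 92 mm above the shelf; the bush is home when its flange lies on it
- spare_bush: loose brass flanged bush, 22 mm wide and 12 mm tall, standing flange down on the front of the press's base plate (25 mm above the shelf); leave alone. Origin: centre of its underside
- lantern_top: loose pierced copper lantern top, 124 mm wide, 68 mm tall, standing to one side of the press; leave alone. Origin: centre of its underside
- finial: turned brass finial, 32 mm wide, 76 mm tall, standing upright; leave alone. Origin: centre of its underside
- cup_shade: small pink glass cup shade, 70 mm wide, 72 mm tall; leave alone. Origin: centre of its underside
- screw_jar: small glass jar of screws with a steel cap, 56 mm wide, 75 mm tall; leave alone. Origin: centre of its underside
- pliers: steel round-nose pliers lying flat, about 140 mm long, 16 mm high; leave alone. Origin near the middle of their length, on the shelf
- gallery: brass ring, 68 mm wide, 14 mm tall, lying flat; leave alone. Origin: centre of its underside
- hammer: small hammer lying flat behind the press, 220 mm long, 26 mm high; leave alone. Origin at the middle of its length, on the shelf

How it is judged:
By the outcome, as a careful person would: the job done as asked, in the order asked, and still so for the second after the job is handed in, with the robot touching nothing.
It also fails if it takes over 58 s, if anything falls off the work surface, if the arm or the gripper's body presses on something with over 40 N, if the wrist force passes 120 N, or if a joint passes its speed limit or range.

ROBOT

A 6-joint arm with a two-finger parallel gripper is mounted at the origin on the work surface. World frame = base frame: x ahead of the robot, y to its left, z up, the work surface at z = 0. Lengths are in m, angles in rad, forces in N, time in s.
With the tool pointing down it reaches from about 0.25 to 0.775 m from the base axis. Payload 4 kg.
Tool frame: the origin (TCP) lies where the fingers leave the gripper's body, on its centre line; the fingertips stand 97 mm ahead of it and the grasp point (between the pads) lies 78 mm ahead of it; z points along the fingers, y is the line along which they close (so a half turn about z gives the same grasp; the last joint's range is limited). The gripper opens to 94 mm and grips with 3 to 60 N. Pads are 16 mm wide; open, the fingers measure 119 mm over their backs; the gripper's body (75 mm by 177 mm) begins 78 mm behind the grasp point.
Start: joints at [1.145, 0.087, 1.371, -0, 1.684, -0.103], TCP at [0.174, 0.522, 0.303] pointing down, gripper open.
Joint ranges: [-3.1, 3.1], [-0.76, 2.03], [0.27, 2.55], [-1.08, 4.22], [0.17, 2.65], [-2.57, 2.57]. Speed limits (rad/s): [2.79, 2.79, 3.14, 3.14, 3.14, 3.14].

INTERFACE

Orientations are given as [roll, pitch, yaw] about the fixed x, y, z axes, in that order (R = Rz(yaw) Ry(pitch) Rx(roll)).
In Python, from workcell import ctrl gives the robot as it stands.
- The arm moves only by the tool drive_tool, never from a script. Its argument "moves" is one flat list of numbers, 7 for each row, row after row: the shift along the world's x, y, z in mm, then the turn, a rotation vector about the world's x, y, z in rad, then the opening in per cent of the stroke, from 0 (shut) to 100 (fully open). A call has exactly 10 rows; each row shifts and turns the commanded pose from where the row before left it; what a row does not reach is not made up. A row lasts 1/10 s, in which the tool goes at most 50 mm and 8.59 degrees, less where a joint would pass 70% of its speed; a pose out of reach is approached as far as the arm can. A call with a gripper value outside its range is refused whole. The fingers move at their own pace and stop on an object; "grip_force" is the grip in N (left out, the last holds). Time passes only in rows, so rows that do not move let the fingers close, or fill a call up. It gives the time, the measured TCP pose, the force, the opening and the grip force at its end, in the units of the state.
- ctrl.observe(): the state, without advancing time (a new reading comes with each control period).
- ctrl.camera(name): name is "scene" or "top"; returns a dict with "frame" (400x640x3 uint8, blue, green, red), "fx", "fy", "cx", "cy" (pixels), "distortion" ([k1, k2, p1, p2, k3] as OpenCV has them; the pictures are not rectified), "R" (3x3) and "t" (3): a world point X has camera coordinates R X + t. Camera axes: x right, y down, z forward; pixel columns grow to the right and rows downward; lengths in m; the calibration is good to about 2 mm. A picture is of the moment at which its call begins. There is no depth.
- ctrl.sign_off(): hands the job in; it is judged then, once.
The state is a dict: "clock": time; "qpos": joint angles; "joint_velocities": joint speeds; "effort": joint torques, N m; "tcp_pos": TCP position; "tcp_rot": TCP orientation; "contact_force": force on the tool from outside, world axes, zero at the start; "moment": the same for the moment, N m; "gripper_width": finger opening in m; "grip_force": force on a finger pad.
Only numpy, scipy, OpenCV 4.12 (cv2) and the standard library are available. Lean on these libraries where they do the work, as an engineer would, in place of code of your own. Each camera call takes 0.05 s, during which the arm holds its last target. There are 200 camera calls.

## Working session

There is one attempt and no reset: what is moved stays moved. The work goes in short steps, Python scripts to look and compute and a tool call to move; the robot and the scene stay as the last step left them, time stands still between calls to the robot, and variables do not carry over. Pictures are saved under pics/ and viewed, at most 10 in all, crops included, and the job is handed in when it is done.

Besides the shell and the picture viewer there is one more tool, called after "Request:" as name(argument=value, ...) on one line, values as JSON. drive_tool: Moves the arm, as the interface text tells. Its arguments: {"type":"object","properties":{"moves":{"type":"array"},"grip_force":{"type":"number"}},"required":["moves"]}

```bash
ls; mkdir -p pics; python3 - <<'E'
from workcell import ctrl
import cv2,numpy as np
for n in("scene","top"):
    c=ctrl.camera(n); cv2.imwrite(f"pics/{n}0.png",c["frame"])
    print(n,c["fx"],c["fy"],c["cx"],c["cy"],c["distortion"],np.round(c["R"],3).tolist(),c["t"], "pos",-np.array(c["R"]).T@np.array(c["t"]))
s=ctrl.observe();print(s)
E
```

```text
pics
scene 450.79421631156333 450.79421631156333 327.2626404157644 198.2451295212343 [-0.03433905  0.          0.          0.          0.        ] [[0.709, 0.705, 0.02], [0.487, -0.469, -0.737], [-0.51, 0.533, -0.675]] [-0.47748338 -0.1301833   1.63342039] pos [ 1.23502897 -0.59444589  1.01702398]
top 377.50581823522174 377.50581823522174 320.38334328386253 200.9262505772592 [-0.00408269  0.          0.          0.          0.        ] [[-0.009, -1.0, -0.002], [-0.997, 0.009, -0.073], [0.073, 0.001, -0.997]] [0.07544464 0.61329423 1.06671345] pos [0.53479051 0.06858804 1.10860005]
{'clock': 0.1, 'qpos': array([ 1.14493238e+00,  8.78827664e-02,  1.37207927e+00, -1.10516609e-06,
        1.68360315e+00, -1.03100123e-01]), 'joint_velocities': array([-0.00040546, -0.00169158, -0.00486984, -0.00021721, -0.00078651,
       -0.00030412]), 'effort': array([ 2.23069226e-03, -3.41256773e+01, -3.03301513e+01,  7.20390561e-02,
        3.04688432e-02, -1.03397597e-04]), 'tcp_pos': array([0.17433475, 0.52132473, 0.30163222]), 'tcp_rot': array([-3.13963048e+00, -2.01915528e-04,  2.81882851e+00]), 'contact_force': array([ 0.2835244 ,  0.83259354, -0.52715171]), 'moment': array([-0.04415214,  0.00721983,  0.01712491]), 'grip_force': 0.0, 'gripper_width': 0.09395903981763845}
```

View pics/scene0.png

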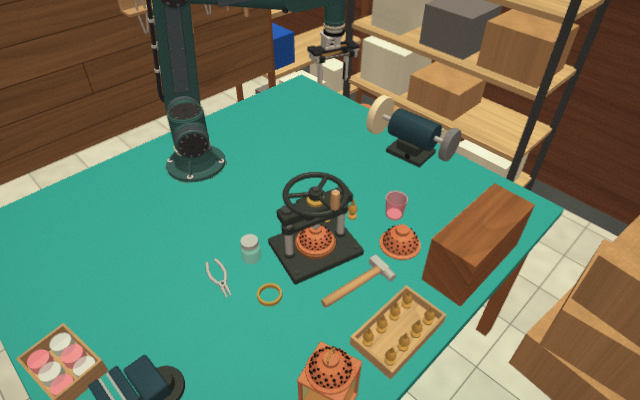

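View pics/top0.png

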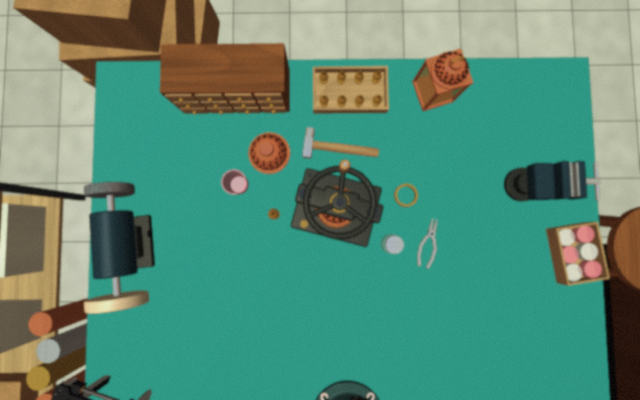

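```bash
python3 - <<'E'
import cv2,numpy as np
a=cv2.imread("pics/top0.png")[150:255,285:390]; b=cv2.imread("pics/scene0.png")[160:280,260:370]
a=cv2.resize(a,(395,395),interpolation=cv2.INTER_CUBIC);b=cv2.resize(b,(395,431),interpolation=cv2.INTER_CUBIC)
o=np.zeros((431,790,3),np.uint8);o[:395,:395]=a;o[:,395:]=b
cv2.imwrite("pics/crop0.png",o)
E
```

```text
(no output)
```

View pics/crop0.png

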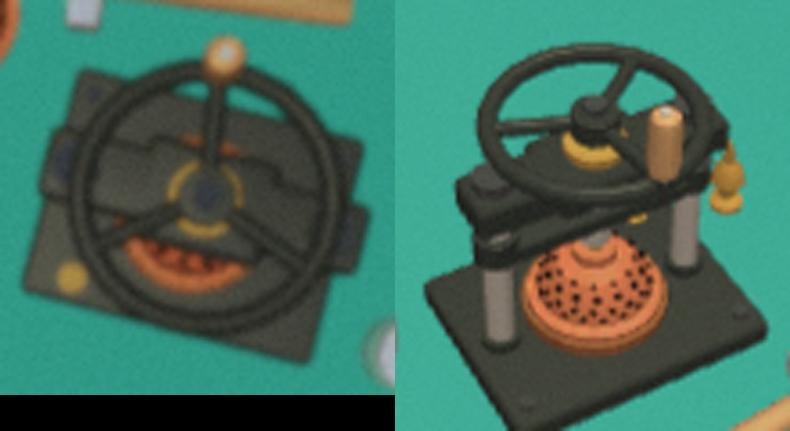

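The crops show the nut at top-view pixel (340.3, 201.3) and scene pixel (316.3, 189). The handle's top is at (345.1, 164.6) in the top view and (336, 191) in the scene view, so the handle stands on the far (+x) side.

```bash
cat > h.py <<'E'
import cv2,numpy as np
from workcell import ctrl
def ray(c,p):
    K=np.array([[c["fx"],0,c["cx"]],[0,c["fy"],c["cy"]],[0,0,1]])
    u=cv2.undistortPoints(np.array([[p]],float),K,np.array(c["distortion"],float))[0,0]
    R=np.array(c["R"]);return -R.T@np.array(c["t"]),R.T@np.array([u[0],u[1],1])
def onz(c,p,z):
    o,d=ray(c,p);return o+d*(z-o[2])/d[2]
def px(c,X):
    K=np.array([[c["fx"],0,c["cx"]],[0,c["fy"],c["cy"]],[0,0,1]])
    return cv2.projectPoints(np.array([X],float),cv2.Rodrigues(np.array(c["R"]))[0],np.array(c["t"],float),K,np.array(c["distortion"],float))[0][0,0]
E
python3 - <<'E'
from h import *
t=ctrl.camera("top");s=ctrl.camera("scene")
print("nut",onz(t,(340.3,201.3),.241),onz(s,(316.3,188.5),.241))
print("rim",onz(t,(340.8,202.1),.222))
print("han",onz(t,(345.1,164.6),.287),onz(s,(336,191),.287))
C=onz(t,(340.5,201.5),.235)
# rim fit: dark vs teal on outer edge where background is teal
f=t["frame"].astype(int)
from scipy.optimize import least_squares
pts=[]
for a in np.arange(0,2*np.pi,.05):
    r=np.arange(.075,.1,.0005);P=[C+[x*np.cos(a),x*np.sin(a),.222-C[2]] for x in r]
    g=np.array([cv2.getRectSubPix(t["frame"],(1,1),tuple(map(float,px(t,p))))[0,0,1] for p in P]).astype(float)
    if g[0]<90 and g[-1]>110:
        pts.append(P[np.argmax(g>85)][:2])
pts=np.array(pts);print(len(pts))
q=least_squares(lambda v:np.hypot(*(pts-v[:2]).T)-v[2],[C[0],C[1],.088],loss="soft_l1",f_scale=.001);print(q.x)
for nm,X in (("lantern",(268,152,.068)),("jar",(394,244,.075)),("cup",(234,181,.07)),("finial",(274,213,.07)),("spare",(304,224,.037))):print(nm,onz(t,X[:2],X[2]))
E
```

```text
nut [0.5967359  0.02383775 0.241     ] [0.60270423 0.02356125 0.241     ]
rim [0.59619399 0.02170471 0.222     ]
han [0.67420409 0.01464078 0.287     ] [0.68013982 0.0151688  0.287     ]
73
[0.59393747 0.0229176  0.08866346]
lantern [0.7488501 0.2149495 0.068    ]
jar [ 0.49075427 -0.12942092  0.075     ]
cup [0.66797119 0.30881193 0.07      ]
finial [0.57828688 0.1979168  0.07      ]
spare [0.54773154 0.11698395 0.037     ]
```

Request:
drive_tool(moves=[0, 0, 45, 0, 0, 0, 0, 0, 0, 45, 0, 0, 0, 0, 20, -18, 0, 0, 0, 0, 0, 30, -27, 0, 0, 0, 0, 0, 30, -27, 0, 0, 0, 0, 0, 30, -27, 0, 0, 0, 0, 0, 30, -27, 0, 0, 0, 0, 0, 30, -27, 0, 0, 0, 0, 0, 30, -27, 0, 0, 0, 0, 0, 30, -27, 0, 0, 0, 0, 0], grip_force=10)

```text
clock: 1.2
tcp_pos: [0.4054, 0.3133, 0.3926]
tcp_rot: [3.142, -0.0, 2.819]
contact_force: [0.1, -0.1, -0.7]
gripper_width: 0.0179
grip_force: 0.0
```

Request:
drive_tool(moves=[30, -27, 0, 0, 0, 0, 0, 30, -27, 0, 0, 0, 0, 0, 30, -27, 0, 0, 0, 0, 0, 30, -27, 0, 0, 0, 0, 0, 30, -27, 0, 0, 0, 0, 0, 30, -27, 0, 0, 0, 0, 0, 30, -27, 0, 0, 0, 0, 0, 30, -27, 0, 0, 0, 0, 0, 20, -18, 0, 0, 0, 0, 0, 0, 0, 0, 0, 0, 0, 0])

```text
clock: 2.2
tcp_pos: [0.6666, 0.0775, 0.3899]
tcp_rot: [-3.14, -0.003, 2.814]
contact_force: [0.7, 0.1, 0.4]
gripper_width: 0.0005
grip_force: 0.0
```

Request:
drive_tool(moves=[3, -2, -10, 0, 0, 0, 0, 3, -2, -10, 0, 0, 0, 0, 3, -3, -10, 0, 0, 0, 0, 3, -3, -10, 0, 0, 0, 0, 0, 0, -5, 0, 0, 0, 0, 0, 0, 0, 0, 0, 0, 0, 0, 0, 0, 0, 0, 0, 0, 0, 0, 0, 0, 0, 0, 0, 0, 0, 0, 0, 0, 0, 0, 0, 0, 0, 0, 0, 0, 0])

```text
clock: 3.2
tcp_pos: [0.6765, 0.0707, 0.3483]
tcp_rot: [3.141, 0.001, 2.819]
contact_force: [-0.6, 1.1, -0.0]
gripper_width: 0.0003
grip_force: 0.0
```

```bash
cat > plan.py <<'E'
from h import *
import sys
from scipy.optimize import brentq
C=np.array([596.,23.]);th0=np.radians(-6);yaw=2.817
ex=np.array([np.cos(yaw),np.sin(yaw)]);ey=np.array([np.sin(yaw),-np.cos(yaw)])
def s(d):
    q=abs(np.array([d@ex,d@ey]))
    return brentq(lambda u:np.hypot(*np.maximum(u*q-[8,12.5],0))-12.5,8,45)
def tool(turned,gap=0):
    th=th0-turned;d=np.array([np.sin(th),-np.cos(th)])
    return C+80*np.array([np.cos(th),np.sin(th)])-d*(s(d)+gap)
if __name__=="__main__":
    # args: list of turned degs for successive calls; prints 10-row shifts for each
    a=[float(x) for x in sys.argv[1:]]
    p=ctrl.observe()["tcp_pos"]*1000;print("tcp",p)
    if a[0]<0: pass
    for k in range(len(a)-1):
        P=np.array([tool(np.radians(x)) for x in np.linspace(a[k],a[k+1],11)])
        if k==0: print("to start",P[0]-p[:2])
        R=np.round(P*2)/2  # half-mm targets
        print(a[k+1],P[-1].round(1)," ".join(f"({x:g},{y:g})" for x,y in np.diff(R,axis=0)))
E
python3 plan.py 0 30 66 102 138 174 210 246 282 318 342 360
```

```text
tcp [676.5327888   70.65332177 348.32278832]
to start [  1.70663898 -30.53921199]
30.0 [676.1  -2.8] (1,-4.5) (0.5,-4.5) (0.5,-4.5) (0,-4.5) (-0.5,-4.5) (0,-4) (-0.5,-4.5) (-1,-4) (-1,-4) (-1,-4)
66.0 [644.7 -45.3] (-1.5,-4.5) (-1.5,-4.5) (-2.5,-4.5) (-2.5,-4.5) (-3,-4.5) (-3,-4.5) (-4,-4) (-4,-4) (-4.5,-4) (-5,-3.5)
102.0 [590.8 -59.4] (-5,-3) (-5.5,-2.5) (-5.5,-2.5) (-5.5,-2) (-5.5,-1.5) (-5.5,-1) (-5.5,-1) (-5,-0.5) (-5.5,0) (-5,0)
138.0 [546.  -44.2] (-5.5,0.5) (-5,1) (-5,1) (-4.5,1) (-4.5,1.5) (-4.5,2) (-4.5,1.5) (-4,2.5) (-4,2) (-3.5,2.5)
174.0 [516.   -3.4] (-4,2.5) (-3.5,3) (-3.5,3.5) (-3.5,3.5) (-3,4) (-3,4) (-3,4.5) (-2.5,5) (-2,5) (-2,5.5)
210.0 [515.9  48.8] (-1.5,5.5) (-1,5.5) (-1,5.5) (0,5.5) (-0.5,5.5) (0.5,5) (0.5,5.5) (0.5,5) (1,4.5) (1.5,5)
246.0 [547.3  91.3] (1.5,4.5) (1.5,4.5) (2.5,4.5) (2.5,4.5) (3,4.5) (3,4.5) (4,4) (4,4) (4.5,4) (5,3.5)
282.0 [601.2 105.4] (5,3) (5.5,2.5) (5.5,2.5) (5.5,2) (5.5,1.5) (5.5,1) (5.5,1) (5,0.5) (5.5,0) (5,0)
318.0 [646.   90.2] (5.5,-0.5) (5,-1) (5,-1) (4.5,-1) (4.5,-1.5) (4.5,-2) (4.5,-1.5) (4,-2.5) (4,-2) (3.5,-2.5)
342.0 [668.6  66.4] (2.5,-1.5) (2.5,-2) (2.5,-2) (2.5,-2) (2,-2.5) (2.5,-2.5) (2,-2.5) (2,-2.5) (2,-3) (2,-3)
360.0 [678.2  40.1] (1.5,-2.5) (1,-2.5) (1.5,-2.5) (1,-2.5) (1,-2.5) (1,-3) (1,-2.5) (0.5,-3) (0.5,-2.5) (0.5,-3)
```

Request:
drive_tool(moves=[1, -5, 0, 0, 0, 0, 0, 1, -5, 0, 0, 0, 0, 0, 0, -5, 0, 0, 0, 0, 0, 0, -4, 0, 0, 0, 0, 0, 0, -3, 0, 0, 0, 0, 0, 0, -2, 0, 0, 0, 0, 0, 0, -2, 0, 0, 0, 0, 0, 0, -2, 0, 0, 0, 0, 0, 0, -1, 0, 0, 0, 0, 0, 0, 0, 0, 0, 0, 0, 0])

```text
clock: 4.2
tcp_pos: [0.6785, 0.0415, 0.3477]
tcp_rot: [3.142, -0.0, 2.819]
contact_force: [-0.1, -0.2, 0.6]
gripper_width: 0.0004
grip_force: 0.0
```

Request:
drive_tool(moves=[1, -5, 0, 0, 0, 0, 0, 0.5, -5, 0, 0, 0, 0, 0, 0.5, -4.5, 0, 0, 0, 0, 0, 0, -4.5, 0, 0, 0, 0, 0, -0.5, -4.5, 0, 0, 0, 0, 0, 0, -4, 0, 0, 0, 0, 0, -0.5, -4.5, 0, 0, 0, 0, 0, -1, -4, 0, 0, 0, 0, 0, -1, -4, 0, 0, 0, 0, 0, -1, -4, 0, 0, 0, 0, 0])

```text
clock: 5.2
tcp_pos: [0.6767, -0.0014, 0.3473]
tcp_rot: [3.139, -0.001, 2.82]
contact_force: [1.6, 4.9, -0.7]
gripper_width: -0.0
grip_force: 2.7
```

```bash
python3 - <<'E'
from h import *
o=[]
for n,(r,c) in (("top",(130,260)),("scene",(130,230))):
    f=ctrl.camera(n)["frame"][r:r+150,c:c+150];o.append(cv2.resize(f,(395,395),interpolation=cv2.INTER_CUBIC))
cv2.imwrite("pics/c1.png",np.hstack(o))
E
```

```text
(no output)
```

View pics/c1.png

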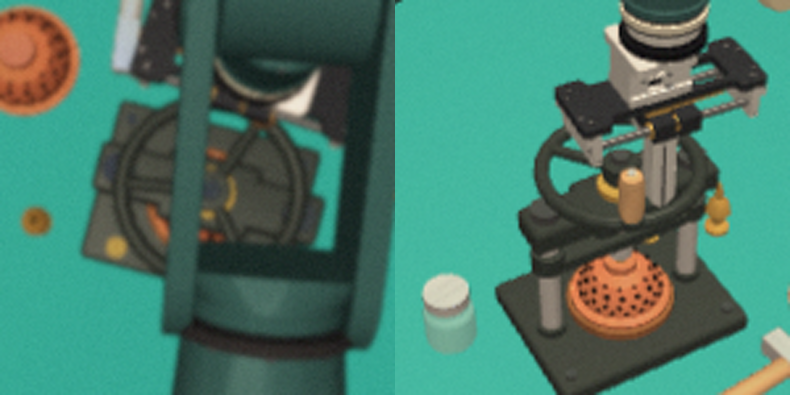

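The wheel has turned about 30°. In the scene view the closed fingertips sit behind the handle, whose top is at about pixel (319, 196), and the force is 5 N. I'll keep going round.

Request:
drive_tool(moves=[-1.5, -4.5, 0, 0, 0, 0, 0, -1.5, -4.5, 0, 0, 0, 0, 0, -2.5, -4.5, 0, 0, 0, 0, 0, -2.5, -4.5, 0, 0, 0, 0, 0, -3, -4.5, 0, 0, 0, 0, 0, -3, -4.5, 0, 0, 0, 0, 0, -4, -4, 0, 0, 0, 0, 0, -4, -4, 0, 0, 0, 0, 0, -4.5, -4, 0, 0, 0, 0, 0, -5, -3.5, 0, 0, 0, 0, 0])

```text
clock: 6.3
tcp_pos: [0.6463, -0.0466, 0.3474]
tcp_rot: [-3.14, 0.005, 2.817]
contact_force: [5.8, -1.3, -3.3]
gripper_width: 0.0007
grip_force: 3.1
```

Request:
drive_tool(moves=[-5, -3, 0, 0, 0, 0, 0, -5.5, -2.5, 0, 0, 0, 0, 0, -5.5, -2.5, 0, 0, 0, 0, 0, -5.5, -2, 0, 0, 0, 0, 0, -5.5, -1.5, 0, 0, 0, 0, 0, -5.5, -1, 0, 0, 0, 0, 0, -5.5, -1, 0, 0, 0, 0, 0, -5, -0.5, 0, 0, 0, 0, 0, -5.5, 0, 0, 0, 0, 0, 0, -5, 0, 0, 0, 0, 0, 0])

```text
clock: 7.3
tcp_pos: [0.5923, -0.0605, 0.347]
tcp_rot: [-3.139, 0.003, 2.817]
contact_force: [4.5, -1.4, -3.6]
gripper_width: 0.0003
grip_force: 2.5
```

```bash
python3 - <<'E'
from plan import *
p=ctrl.observe()["tcp_pos"]*1000;print(p, tool(np.radians(102)),ctrl.observe()["contact_force"])
E
```

```text
[592.2595086  -60.5189498  346.95405078] [590.77636024 -59.4197145 ] [ 4.51544006 -1.37992956 -3.61148771]
```

Request:
drive_tool(moves=[-5.5, 1, 0, 0, 0, 0, 0, -5, 1.5, 0, 0, 0, 0, 0, -5, 1, 0, 0, 0, 0, 0, -4.5, 1, 0, 0, 0, 0, 0, -4.5, 1.5, 0, 0, 0, 0, 0, -4.5, 2, 0, 0, 0, 0, 0, -4.5, 1.5, 0, 0, 0, 0, 0, -4, 2.5, 0, 0, 0, 0, 0, -4, 2, 0, 0, 0, 0, 0, -3.5, 2.5, 0, 0, 0, 0, 0])

```text
clock: 8.3
tcp_pos: [0.5471, -0.0445, 0.3469]
tcp_rot: [-3.138, 0.003, 2.816]
contact_force: [4.4, -3.1, -4.2]
gripper_width: 0.0005
grip_force: 2.6
```

Request:
drive_tool(moves=[-4, 2.5, 0, 0, 0, 0, 0, -3.5, 3, 0, 0, 0, 0, 0, -3.5, 3.5, 0, 0, 0, 0, 0, -3.5, 3.5, 0, 0, 0, 0, 0, -3, 4, 0, 0, 0, 0, 0, -3, 4, 0, 0, 0, 0, 0, -3, 4.5, 0, 0, 0, 0, 0, -2.5, 5, 0, 0, 0, 0, 0, -2, 5, 0, 0, 0, 0, 0, -2, 5.5, 0, 0, 0, 0, 0])

```text
clock: 9.3
tcp_pos: [0.5154, -0.0047, 0.3467]
tcp_rot: [-3.134, -0.002, 2.815]
contact_force: [-1.2, -4.8, -3.3]
gripper_width: 0.0004
grip_force: 2.7
```

```bash
python3 - <<'E'
from plan import *
p=ctrl.observe()["tcp_pos"]*1000;print(p, tool(np.radians(174)),ctrl.observe()["contact_force"])
o=[]
for n,(r,c) in (("top",(130,260)),("scene",(130,230))):
    f=ctrl.camera(n)["frame"][r:r+150,c:c+150];o.append(cv2.resize(f,(395,395),interpolation=cv2.INTER_CUBIC))
cv2.imwrite("pics/c2.png",np.hstack(o))
E
```

```text
[515.44882822  -4.6579458  346.67436276] [516.          -3.37030986] [-1.19099378 -4.81190515 -3.26516347]
```

View pics/c2.png

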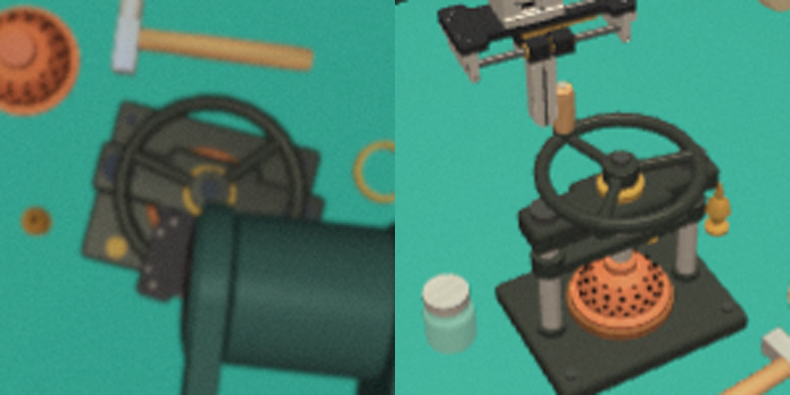

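The handle is now on the robot side (near side), with its top at about scene pixel (294, 163). The fingertips are still just behind it, and the wheel is at about 174°.

Request:
drive_tool(moves=[-1, 6, 0, 0, 0, 0, 0, -1, 6, 0, 0, 0, 0, 0, -1, 5.5, 0, 0, 0, 0, 0, 0, 5.5, 0, 0, 0, 0, 0, -0.5, 5.5, 0, 0, 0, 0, 0, 0.5, 5, 0, 0, 0, 0, 0, 0.5, 5.5, 0, 0, 0, 0, 0, 0.5, 5, 0, 0, 0, 0, 0, 1, 4.5, 0, 0, 0, 0, 0, 1.5, 5, 0, 0, 0, 0, 0])

```text
clock: 10.4
tcp_pos: [0.5164, 0.0496, 0.3465]
tcp_rot: [-3.136, -0.002, 2.816]
contact_force: [-2.1, -5.7, -4.3]
gripper_width: 0.0004
grip_force: 2.7
```

Request:
drive_tool(moves=[1.5, 4.5, 0, 0, 0, 0, 0, 1.5, 4.5, 0, 0, 0, 0, 0, 2.5, 4.5, 0, 0, 0, 0, 0, 2.5, 4.5, 0, 0, 0, 0, 0, 3, 4.5, 0, 0, 0, 0, 0, 3, 4.5, 0, 0, 0, 0, 0, 4, 4, 0, 0, 0, 0, 0, 4, 4, 0, 0, 0, 0, 0, 4.5, 4, 0, 0, 0, 0, 0, 5, 3.5, 0, 0, 0, 0, 0])

```text
clock: 11.4
tcp_pos: [0.5468, 0.094, 0.3464]
tcp_rot: [-3.139, -0.007, 2.819]
contact_force: [-4.3, 0.6, -2.8]
gripper_width: 0.0009
grip_force: 2.8
```

Request:
drive_tool(moves=[5, 3, 0, 0, 0, 0, 0, 5.5, 2.5, 0, 0, 0, 0, 0, 5.5, 2.5, 0, 0, 0, 0, 0, 5.5, 2, 0, 0, 0, 0, 0, 5.5, 1.5, 0, 0, 0, 0, 0, 5.5, 1, 0, 0, 0, 0, 0, 5.5, 1, 0, 0, 0, 0, 0, 5, 0.5, 0, 0, 0, 0, 0, 5.5, 0, 0, 0, 0, 0, 0, 5, 0, 0, 0, 0, 0, 0])

```text
clock: 12.4
tcp_pos: [0.6006, 0.1086, 0.3459]
tcp_rot: [-3.14, -0.008, 2.82]
contact_force: [-4.6, 0.5, -4.0]
gripper_width: 0.0003
grip_force: 2.6
```

```bash
python3 - <<'E'
from plan import *
p=ctrl.observe()["tcp_pos"]*1000;print(p, tool(np.radians(282)),ctrl.observe()["contact_force"])
E
```

```text
[600.56421167 108.55868555 345.8634638 ] [601.22363976 105.4197145 ] [-4.62556147  0.46316425 -4.02062448]
```

Request:
drive_tool(moves=[5.5, -1, 0, 0, 0, 0, 0, 5, -1.5, 0, 0, 0, 0, 0, 5, -1.5, 0, 0, 0, 0, 0, 4.5, -1.5, 0, 0, 0, 0, 0, 4.5, -2, 0, 0, 0, 0, 0, 4.5, -2, 0, 0, 0, 0, 0, 4.5, -2, 0, 0, 0, 0, 0, 4, -2.5, 0, 0, 0, 0, 0, 4, -2, 0, 0, 0, 0, 0, 3.5, -2.5, 0, 0, 0, 0, 0])

```text
clock: 13.4
tcp_pos: [0.6452, 0.0901, 0.3452]
tcp_rot: [-3.14, -0.01, 2.82]
contact_force: [-5.2, 1.7, -4.1]
gripper_width: 0.0005
grip_force: 3.2
```

Request:
drive_tool(moves=[2.5, -1.5, 0, 0, 0, 0, 0, 2.5, -2, 0, 0, 0, 0, 0, 2.5, -2, 0, 0, 0, 0, 0, 2.5, -2, 0, 0, 0, 0, 0, 2, -2.5, 0, 0, 0, 0, 0, 2.5, -2.5, 0, 0, 0, 0, 0, 2, -2.5, 0, 0, 0, 0, 0, 2, -2.5, 0, 0, 0, 0, 0, 2, -3, 0, 0, 0, 0, 0, 2, -3, 0, 0, 0, 0, 0])

```text
clock: 14.4
tcp_pos: [0.6691, 0.0678, 0.3461]
tcp_rot: [3.139, -0.005, 2.821]
contact_force: [-1.3, 5.6, -4.0]
gripper_width: 0.0007
grip_force: 2.5
```

```bash
python3 - <<'E'
from plan import *
o=ctrl.observe();p=o["tcp_pos"]*1000;print(p, tool(np.radians(342)),o["contact_force"])
o=[]
for n,(r,c) in (("top",(130,260)),("scene",(160,260))):
    F=ctrl.camera(n)["frame"];cv2.imwrite(f"pics/raw3{n}.png",F);q=150 if n=="top" else 110
    f=F[r:r+q,c:c+q];o.append(cv2.resize(f,(395,395),interpolation=cv2.INTER_CUBIC))
cv2.imwrite("pics/c3.png",np.hstack(o))
E
```

```text
[669.05226261  67.84881193 346.05140412] [668.57153177  66.35653413] [-1.25447179  5.60967149 -3.99514927]
```

View pics/c3.png

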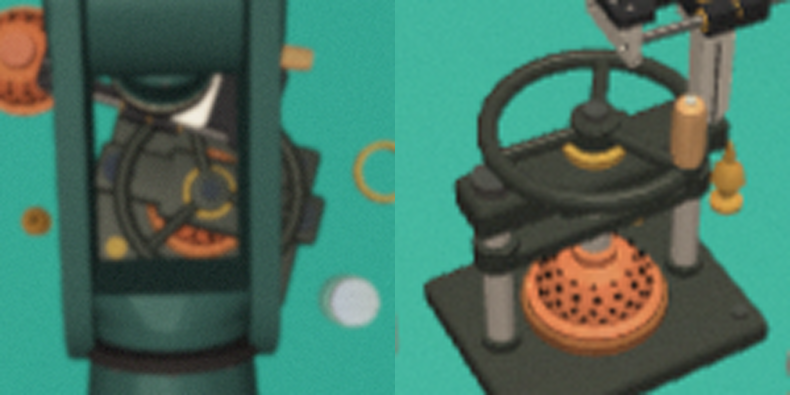

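The scene view shows the handle near (342, 188), about 18° short of its start at (336, 191), with the fingertips still behind it. I'll go on to about 354°, then measure from the mask centroid.

Request:
drive_tool(moves=[1.5, -2.5, 0, 0, 0, 0, 0, 1, -2.5, 0, 0, 0, 0, 0, 1, -2.5, 0, 0, 0, 0, 0, 1, -2.5, 0, 0, 0, 0, 0, 1, -2.5, 0, 0, 0, 0, 0, 1, -2.5, 0, 0, 0, 0, 0, 0.5, -2, 0, 0, 0, 0, 0, 0, -1.5, 0, 0, 0, 0, 0, 0, 0, 0, 0, 0, 0, 0, 0, 0, 0, 0, 0, 0, 0])

```text
clock: 15.5
tcp_pos: [0.6768, 0.0484, 0.3474]
tcp_rot: [3.14, 0.0, 2.82]
contact_force: [1.8, 4.9, -4.0]
gripper_width: 0.0003
grip_force: 2.5
```

```bash
cat > meas.py <<'E'
from plan import *
from scipy.optimize import minimize_scalar
def hm(F):
    h=cv2.cvtColor(F,cv2.COLOR_BGR2HSV);m=cv2.inRange(h,(5,70,110),(22,200,255))
    m[:,:320]=0;m[:,360:]=0;m[:180]=0;m[222:]=0
    n,l,st,ce=cv2.connectedComponentsWithStats(m);k=1+np.argmax(st[1:,4]);return ce[k],st[k]
c=ctrl.camera("scene")
def mod(t):
    th=th0-t;return px(c,np.r_[(C+80*np.array([np.cos(th),np.sin(th)]))/1000,.2595-.006*t/(2*np.pi)])
p0,s0=hm(cv2.imread("pics/scene0.png"));b=p0-mod(0)
for n,F in (("342?",cv2.imread("pics/raw3scene.png")),("now",c["frame"])):
    p,s_=hm(F);r=minimize_scalar(lambda t:((mod(t)+b-p)**2).sum(),bounds=(5.5,6.6),method="bounded")
    print(n,p,s_,"turn",np.degrees(r.x),"resid",r.fun**.5,"bias",b,s0)
print("expect end px",mod(2*np.pi)+b, mod(np.radians(355))+b)
o=ctrl.observe();print(o["tcp_pos"]*1000,o["contact_force"],tool(2*np.pi))
E
python3 meas.py
```

```text
342? [341.38596491 196.31578947] [337 186  10  21 171] turn 341.73159077420314 resid 0.02843383317231017 bias [0.72128042 1.1606987 ] [330 190  10  20 167]
now [337.10344828 199.86781609] [333 190  10  21 174] turn 354.23078602775206 resid 0.11569611002831989 bias [0.72128042 1.1606987 ] [330 190  10  20 167]
expect end px [334.80648977 201.41736934] [336.86759196 200.16612307]
[676.81295568  48.3639778  347.35013953] [ 1.86756748  4.79487334 -3.24028952] [678.23942779  40.11410978]
```

Request:
drive_tool(moves=[0.5, -1.5, 0, 0, 0, 0, 0, 0.5, -1.5, 0, 0, 0, 0, 0, 0.5, -1.5, 0, 0, 0, 0, 0, 0, -1.5, 0, 0, 0, 0, 0, 0, -1, 0, 0, 0, 0, 0, 0, 0, 0, 0, 0, 0, 0, 0, 0, 0, 0, 0, 0, 0, 0, 0, 0, 0, 0, 0, 0, 0, 0, 0, 0, 0, 0, 0, 0, 0, 0, 0, 0, 0, 0])

```text
clock: 16.55
tcp_pos: [0.6781, 0.0409, 0.3477]
tcp_rot: [3.141, 0.0, 2.819]
contact_force: [1.1, 5.2, -4.7]
gripper_width: 0.0002
grip_force: 2.5
```

```bash
python3 meas.py
```

```text
342? [341.38596491 196.31578947] [337 186  10  21 171] turn 341.73159077420314 resid 0.02843383317231017 bias [0.72128042 1.1606987 ] [330 190  10  20 167]
now [335.        201.0867052] [330 191  11  21 173] turn 359.3233082673906 resid 0.19360484559790042 bias [0.72128042 1.1606987 ] [330 190  10  20 167]
expect end px [334.80648977 201.41736934] [336.86759196 200.16612307]
[678.08202     40.85863616 347.64801756] [ 1.38925958  5.67815469 -3.22138214] [678.23942779  40.11410978]
```

Request:
drive_tool(moves=[0, -0.7, 0, 0, 0, 0, 0, 0, 0, 0, 0, 0, 0, 0, 0, 0, 0, 0, 0, 0, 0, 0, 3, 0, 0, 0, 0, 0, 0, 8, 0, 0, 0, 0, 0, 0, 12, 0, 0, 0, 0, 0, 0, 12, 0, 0, 0, 0, 0, 0, 0, 20, 0, 0, 0, 0, 0, 0, 30, 0, 0, 0, 0, 0, 0, 30, 0, 0, 0, 0])

```text
clock: 17.6
tcp_pos: [0.6776, 0.0759, 0.4283]
tcp_rot: [-3.141, -0.001, 2.819]
contact_force: [0.9, 0.4, -0.2]
gripper_width: 0.0002
grip_force: 0.0
```

Request:
drive_tool(moves=[-20, 20, 0, 0, 0, 0, 0, -30, 30, 0, 0, 0, 0, 0, -30, 30, 0, 0, 0, 0, 0, -30, 30, 0, 0, 0, 0, 0, -30, 30, 0, 0, 0, 0, 0, -30, 30, 0, 0, 0, 0, 0, -30, 30, 0, 0, 0, 0, 0, -20, 20, 0, 0, 0, 0, 0, 0, 0, 0, 0, 0, 0, 0, 0, 0, 0, 0, 0, 0, 0])

```text
clock: 18.6
tcp_pos: [0.4574, 0.2955, 0.4283]
tcp_rot: [3.141, 0.002, 2.82]
contact_force: [1.0, -0.9, -0.9]
gripper_width: 0.0005
grip_force: 0.0
```

```bash
python3 meas.py; python3 - <<'E'
from h import *
a=ctrl.camera("top")["frame"];b=ctrl.camera("scene")["frame"]
r=lambda f:cv2.resize(f,(395,395),interpolation=cv2.INTER_CUBIC)
cv2.imwrite("pics/end.png",np.hstack([r(a[120:280,210:370]),r(b[160:280,260:380])]))
E
```

```text
342? [341.38596491 196.31578947] [337 186  10  21 171] turn 341.73159077420314 resid 0.02843383317231017 bias [0.72128042 1.1606987 ] [330 190  10  20 167]
now [334.5862069  201.43678161] [330 191  10  21 174] turn 360.4117883445153 resid 0.08920775723170378 bias [0.72128042 1.1606987 ] [330 190  10  20 167]
expect end px [334.80648977 201.41736934] [336.86759196 200.16612307]
[458.06216403 294.90400444 427.95716161] [0.71142784 0.32145942 0.72918084] [678.23942779  40.11410978]
```

View pics/end.png

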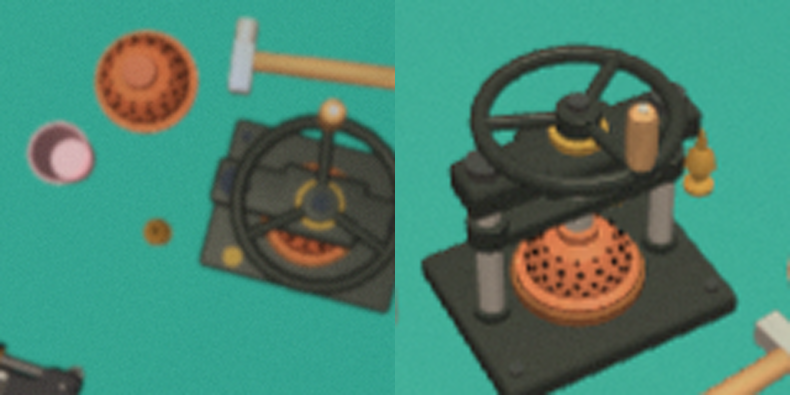

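The handle is back where it began, in the top view at about (345, 165) and in the scene view at (334.6, 201.4) against an expected (334.8, 201.4). The measured turn is 360° within about half a degree, the arm is clear, and nothing else has moved.

```bash
python3 -c "
from workcell import ctrl
print(ctrl.sign_off())"
```

```text
the job is handed in; nothing more can be done
None
```

I pushed the wheel one full turn clockwise with closed fingertips (camera reading 360° to within about half a degree), drew the arm clear and handed the job in at about 19 s; that should seat the bush, though I did not measure its flange directly.

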